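# Dry the cutting board with the boost dial

## Robot

A 7-joint arm with a two-finger parallel gripper is mounted at the origin on a cart in front of the work surface, level with it; the furniture and walls round the work are solid. World frame = base frame: x ahead of the robot, y to its left, z up, the work surface at z = 0. Lengths are in mm, angles in rad, forces in N, time in s.
With the tool pointing down it reaches from about 350 to 775 mm from the base axis. Payload 3.1 kg.
Tool frame: the origin (TCP) lies midway between the tips of the shut fingers; the grasp point (between the pads) lies 19 mm behind it; z points along the fingers, y is the direction in which the jaws open and shut (so a half turn about z gives the same grasp; the last joint's range is limited). The gripper opens to 85 mm and grips with 20 to 120 N. Pads are 22 mm wide; open, the fingers measure 114 mm over their backs; the gripper's body (76 mm by 85 mm) begins 54 mm behind the grasp point. The pads swing forward as they close: fully open they stand 13 mm farther back than shut.
Start: joints at [1.104, 0.311, 0.014, 1.512, -0.004, 1.319, -0.027], TCP at [226.71, -501.119, 231.304] pointing down, gripper open.
Joint ranges: [-2.7, 2.7], [-0.3, 1.91], [-1.27, 1.3], [0.12, 2.57], [-1.44, 4.58], [0.2, 2.03], [-3.05, 3.05]. Speed limits (rad/s): [2.79, 2.79, 3.14, 3.14, 3.14, 3.14, 3.14].

## Interface

Orientations are given as a unit quaternion [x, y, z, w].
In Python, from station import robot, viewer, workorder gives the robot as it stands.
- The arm moves only by the tool apply_moves, never from a script. Its argument "steps" is text: rows parted by semicolons, each of 7 numbers parted by spaces: the shift along the world's x, y, z in m, then the turn, a rotation vector about the world's x, y, z in degrees, then the opening, from 0 (shut) to 1 (fully open). In form: tx ty tz rx ry rz fingers; .... A call has 1 to 12 rows; each row is the pose to reach, as a shift and turn from the pose commanded when the call began; what a row does not reach only later rows make up. A row lasts 1/8 s, in which the tool goes at most 62.5 mm and 10.7 degrees, less where a joint would pass 70% of its speed; a pose out of reach is approached as far as the arm can. A call with a gripper value outside its range is refused whole. The fingers move at their own pace and stop on an object; "newtons" is the grip in N (left out, the last holds). Time passes only in rows, so rows that repeat a pose let the fingers close. It gives the time, the measured TCP pose, the force and the opening at its end, in the units of the state.
- robot.get_obs(): the state, without advancing time (a new reading comes with each control period).
- viewer.snapshot(name): name is "side" or "top"; returns the picture (400x640x3 uint8, red, green, blue); there is no depth.
- viewer.camera_model(name): a dict with "fx", "fy", "cx", "cy" (pixels), "T" (4x4, takes a point from camera to world coordinates). Camera axes: x right, y down, z forward; pixel columns grow to the right and rows downward; lengths in mm; the calibration is good to about 2 mm. A picture is of the moment at which its call begins. camera_model takes no time and is no camera call.
- workorder.finish_job(): hands the job in, once; it reports no verdict.
The state is a dict: "time_s": time; "q": joint angles; "dq": joint speeds; "joint_efforts": joint torques, N m; "tcp_pos": TCP position; "ee_rot": TCP orientation; "wrist_force": force on the tool from outside, world axes, zero at the start; "ft_torque": the same for the moment, N m; "opening": finger opening in mm.
Only numpy, scipy, OpenCV 4.12 (cv2) and the standard library are available. Lean on these libraries where they do the work, as an engineer would, in place of code of your own. Each camera call takes 0.05 s, during which the arm holds its last target.

## Task

Take the cutting board out of the slot stand and set it in the channel of the white board dryer, centred, standing on its long edge and leaning back against the black rubber bar; lower it in gently rather than dropping it, and let go. Then turn the dryer's dial clockwise past its first two clicks to the third position (three red dots, boost) and keep holding it there, because it springs back when let go: finish while still holding the dial at the third position. Leave the dish, cup, beaker and jug round about where they stand.

Things in the scene. Friction and masses are not known exactly. Their poses are not given: they have to be found in the camera images.
- board_center (a point): Centre of the beige plastic cutting board, 200 x 300 x 12 mm, about 0.6 kg. Its axes: x along the 200 mm side (points up while the board waits in the stand), y along the 300 mm side, z through the 12 mm thickness. It starts upright on its long edge in the slot stand, so its top edge lies 100 mm above this point and can be pinched from above across the 12 mm.
- board: The same cutting board; origin at the middle of one of its 200 x 300 mm faces, axes as board_center.
- holder: Fixed steel slot stand in which the board waits; origin at the middle of its underside on the table, z up. Slot 16 mm wide, running along its y axis; slot floor 8 mm, wall tops 58 mm above the table: the board must rise 55 mm straight up to come free.
- dryer: Fixed white and steel board dryer, 200 mm deep (x) with 320 mm long (y) housing; origin on the table, z up; its front faces its own -x (roughly the robot's right), y along its length. White blower housing x 20 to 98 mm, 145 mm high. A control panel box with the dial stands in front: x -220 to -110, y -35 to 95, top 50 mm high.
- channel (a point): Middle of the floor of the dryer's drip channel, 15 mm above the table, axes as the dryer's. The channel takes the board's lower long edge; it runs along y (+-160 mm) and is 40 mm wide (x -20 to +20) between a front lip and a back step, whose tops are 20 mm above this floor.
- rest_bar (a point): Middle of the front of the black rubber bar on the dryer, 140 mm above the table, 54 mm behind (+x of) channel, axes as the dryer's; the bar runs along y, 290 mm long. The board, lower edge in the channel, leans back (top towards +x) against this bar at about 15 to 26 degrees from upright.
- dial (a joint): Angle of the black dial, rad, clockwise seen from above: 0 at rest (black line), clicks at 0.4 (one dot) and 0.8 (two dots), third position at 1.2 (three red dots), fourth at the hard end, 1.6 (four black dots). A spring turns it back to 0 when let go (0.06 N m at rest, 0.12 at the third position); turning over the clicks takes up to about 0.15 N m.
- dial_grip (a point): Point on the dial's vertical axis, 76 mm above the table, inside its grip bar. x (turns with the dial) runs along the bar towards the white pointer end, z up. The bar is 46 mm long (along x), 14 mm wide (along y), its top 87 mm and its foot (a round 52 mm skirt) 58 mm above the table.
- small_dish: Bystander, to be left alone: small cream dish with two round snacks, 90 mm across, 20 mm high; origin at the middle of its underside.
- beaker: Bystander, to be left alone: orange plastic beaker, 81 mm across, 112 mm high; origin at the middle of its underside.
- cup: Bystander, to be left alone: cream cup with a handle, 88 x 122 mm, 61 mm high; origin at the middle of its underside.
- jug: Bystander, to be left alone: clear measuring jug with a handle, 120 x 169 mm, 135 mm high; origin at the middle of its underside.

How it is judged:
By the outcome, as a careful person would: the job done as asked, in the order asked, and still so for the second after the job is handed in, while the arm keeps its last pose, push and grip.
It also fails if it takes over 54 s, if anything falls off the work surface, if the arm or the gripper's body presses on something with over 40 N, if the wrist force passes 120 N, or if a joint passes its speed limit or range.

## Working session

There is one attempt and no reset: what is moved stays moved. The work goes in short steps, Python scripts to look and compute and a tool call to move; the robot and the scene stay as the last step left them, time stands still between calls to the robot, and variables do not carry over. Pictures are saved under pics/ and viewed, and the job is handed in when it is done.

Besides the shell and the picture viewer there is one more tool, called in YAML: its name, and indented under it one key for each argument. apply_moves: Moves the arm, as the interface text tells. Its arguments: {"type":"object","properties":{"steps":{"type":"string"},"newtons":{"type":"number"}},"required":["steps"]}

```bash
mkdir -p pics; ls
python3 - <<'E'
from station import robot, viewer, workorder
import cv2
o=robot.get_obs()
for k,v in o.items(): print(k,v)
for n in("side","top"):
    im=viewer.snapshot(n); cv2.imwrite(f"pics/{n}0.png",im[:,:,::-1]); m=viewer.camera_model(n); print(n,m)
E
```

```text
pics
time_s 0.0
q [ 1.10427171  0.31173445  0.01399974  1.51307797 -0.0043748   1.31916019
 -0.02719396]
dq [-0.00055542  0.00031376  0.00066621 -0.00054448  0.00087026  0.00156618
 -0.00065522]
joint_efforts [ 8.32317473e-04 -3.79912305e+01  1.46507607e-01 -2.30591279e+01
  1.21985364e-02  1.36762415e-02 -8.04503770e-06]
tcp_pos [ 226.38857309 -500.45078575  230.20781192]
ee_rot [ 9.77515916e-01  2.10858373e-01 -3.07569101e-04 -1.13388014e-03]
wrist_force [-0.29346999 -0.1978103  -0.18017013]
ft_torque [ 0.00692043  0.02355904 -0.03382724]
opening 85.09202282013162
side {'fx': 441.1407689115419, 'fy': 441.1407689115419, 'cx': 317.8825711452471, 'cy': 194.33448947085955, 'T': array([[ 8.24672801e-01, -3.64205772e-01,  4.32745799e-01,
        -1.45009121e+02],
       [-5.65498650e-01, -5.46102694e-01,  6.18047833e-01,
        -1.03950189e+03],
       [ 1.12270580e-02, -7.54404403e-01, -6.56313911e-01,
         1.17124407e+03],
       [ 0.00000000e+00,  0.00000000e+00,  0.00000000e+00,
         1.00000000e+00]])}
top {'fx': 398.5896542438629, 'fy': 398.5896542438629, 'cx': 315.98760188080564, 'cy': 200.83082819532066, 'T': array([[-1.40332820e-02, -9.94627608e-01,  1.02562123e-01,
         4.05644440e+02],
       [-9.99865159e-01,  1.30839140e-02, -9.92342629e-03,
        -1.60669467e+01],
       [ 8.52819975e-03, -1.02687552e-01, -9.94677102e-01,
         1.45903055e+03],
       [ 0.00000000e+00,  0.00000000e+00,  0.00000000e+00,
         1.00000000e+00]])}
```

View pics/side0.png

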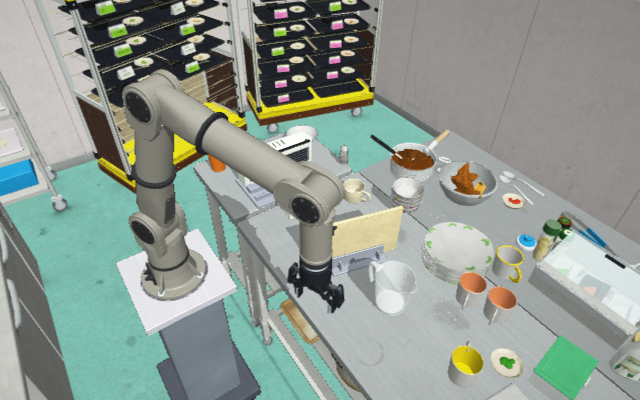

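View pics/top0.png

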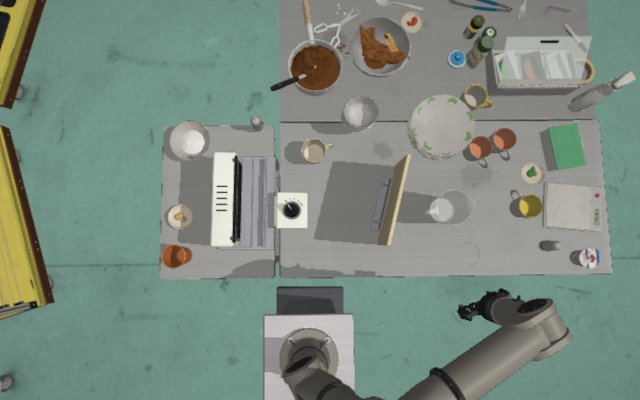

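Run:
```python
import cv2
a=cv2.imread('pics/top0.png')[110:290,150:480]; cv2.imwrite('pics/top0z.png',cv2.resize(a,None,fx=2.4,fy=2.4,interpolation=cv2.INTER_CUBIC))
a=cv2.imread('pics/side0.png')[110:320,190:430]; cv2.imwrite('pics/side0z.png',cv2.resize(a,None,fx=2.8,fy=2.8,interpolation=cv2.INTER_CUBIC))
```

```text
(no output)
```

View pics/top0z.png

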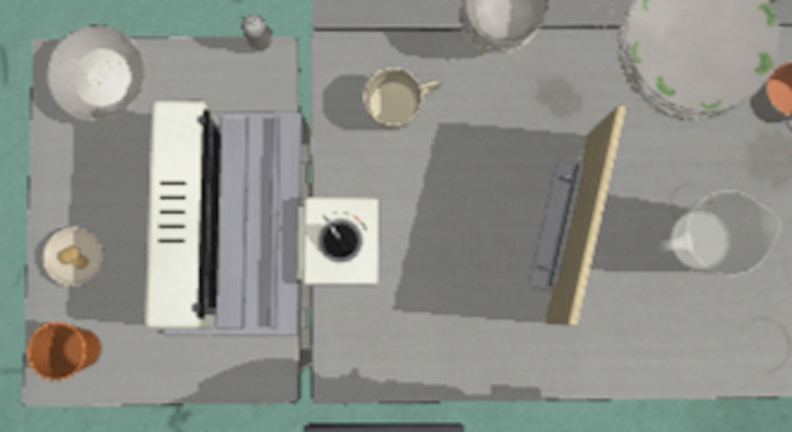

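View pics/side0z.png

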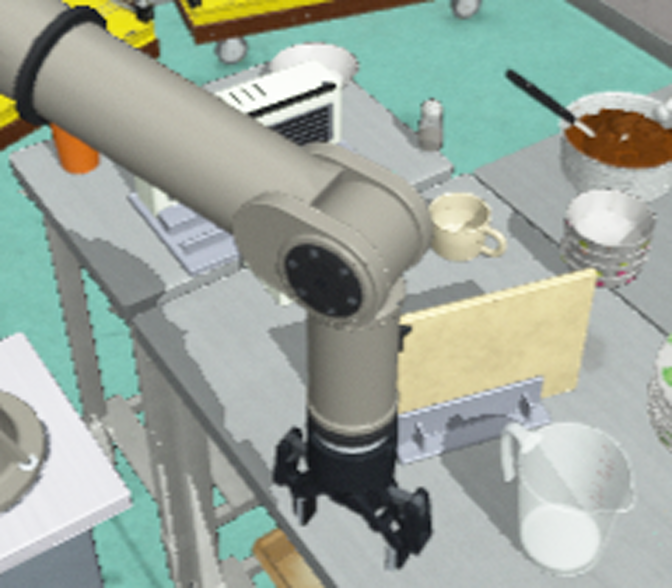

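```bash
cat > h.py <<'E'
import numpy as np, cv2
from station import robot, viewer, workorder
from scipy.spatial.transform import Rotation as R
M={n:viewer.camera_model(n) for n in("side","top")}
def ray(n,u,v):
    m=M[n]; d=np.array([(u-m['cx'])/m['fx'],(v-m['cy'])/m['fy'],1.]); T=m['T']; return T[:3,3],T[:3,:3]@d
def onz(n,u,v,z):
    o,d=ray(n,u,v); return o+d*(z-o[2])/d[2]
def tri(a,b):
    (o1,d1),(o2,d2)=ray("top",*a),ray("side",*b)
    A=np.stack([d1,-d2],1); s=np.linalg.lstsq(A,o2-o1,rcond=None)[0]
    p,q=o1+s[0]*d1,o2+s[1]*d2; return (p+q)/2,np.linalg.norm(p-q)
def proj(n,p):
    m=M[n];T=m['T'];c=T[:3,:3].T@(np.array(p,float)-T[:3,3]); return c[0]/c[2]*m['fx']+m['cx'],c[1]/c[2]*m['fy']+m['cy']
def snap(n,f,crop=None,s=1):
    im=viewer.snapshot(n)[:,:,::-1].copy(); cv2.imwrite(f'pics/{f}_raw.png',im)
    if crop: x0,y0,x1,y1=crop; im=im[y0:y1,x0:x1]
    im=cv2.resize(im,None,fx=s,fy=s,interpolation=cv2.INTER_CUBIC); cv2.imwrite(f'pics/{f}.png',im)
def obs():
    o=robot.get_obs(); print(round(o['time_s'],2),np.round(o['tcp_pos'],1),np.round(o['ee_rot'],4),'q',np.round(o['q'],3),'F',np.round(o['wrist_force'],1),'T',np.round(o['ft_torque'],2),'op',round(o['opening'],1)); return o
E
python3 - <<'E'
import cv2
a=cv2.imread('pics/top0.png')
b=a[145:255,365:425]; cv2.imwrite('pics/b.png',cv2.resize(b,None,fx=5.4,fy=5.4,interpolation=cv2.INTER_NEAREST))
b=a[140:260,205:315]; cv2.imwrite('pics/d.png',cv2.resize(b,None,fx=5,fy=5,interpolation=cv2.INTER_NEAREST))
E
```

```text
(no output)
```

View pics/b.png

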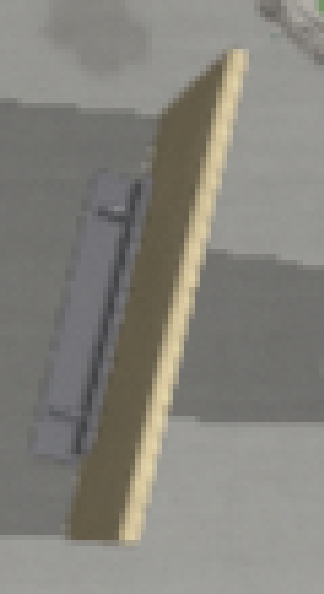

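View pics/d.png

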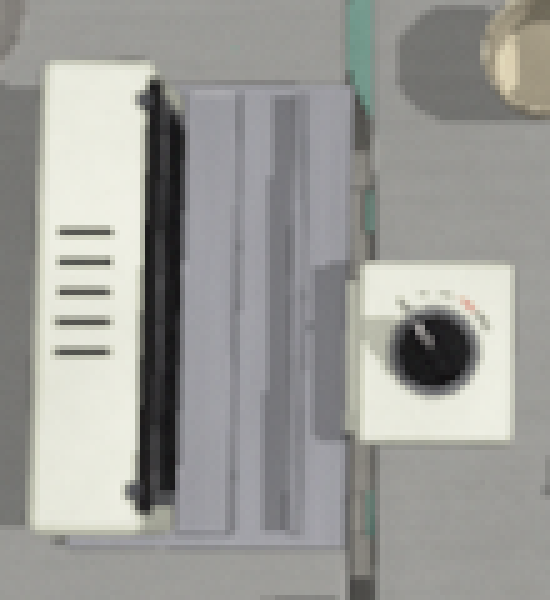

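Run:
```python
from h import *
im=cv2.imread('pics/top0.png').astype(int); B,G,Rr=im[...,0],im[...,1],im[...,2]
# board top strip
m=((Rr>175)&(Rr-B>40)).astype(np.uint8); m[:145]=0;m[255:]=0;m[:,:370]=0;m[:,:][:,425:]=0
c=max(cv2.findContours(m,0,1)[0],key=cv2.contourArea)[:,0]; print(len(c),cv2.minAreaRect(c))
for z in(208,200):
    w=np.array([onz('top',u,v,z)[:2] for u,v in c],np.float32); r=cv2.minAreaRect(w); print(z,r)
# white
m=((Rr>205)&(G>205)&(B>190)).astype(np.uint8)
lab,n=None,None
cs=cv2.findContours(m,0,1)[0]
for c in cs:
    if cv2.contourArea(c)>500:
        c=c[:,0]; x,y,ww,hh=cv2.boundingRect(c)
        if x<205 or x>320 or y<130 or y>260: continue
        for z in (145,50):
            w=np.array([onz('top',u,v,z)[:2] for u,v in c],np.float32); print(x,y,ww,hh,z,cv2.minAreaRect(w))
# dial dark
m=((im.max(2)<60)).astype(np.uint8); m[:,:275]=0;m[:,310:]=0;m[:195]=0;m[:225][225:]=0;m[225:]=0
ys,xs=np.nonzero(m);print(xs.mean(),ys.mean(),xs.min(),xs.max(),ys.min(),ys.max())
for z in(58,65,76): print(onz('top',xs.mean(),ys.mean(),z))
```

```text
181 ((398.5618591308594, 199.127685546875), (3.014047145843506, 92.19438171386719), 12.804266929626465)
208 ((538.2843017578125, -290.1786193847656), (9.491983413696289, 294.673583984375), 75.30903625488281)
200 ((539.1325073242188, -291.93145751953125), (9.552694320678711, 296.55792236328125), 75.30904388427734)
277 193 30 35 145 ((511.9693603515625, 52.1268310546875), (95.90621948242188, 112.72845458984375), 89.25606536865234)
277 193 30 35 50 ((519.65625, 57.05702590942383), (102.83992767333984, 120.87835693359375), 89.25607299804688)
212 153 24 93 145 ((553.1460571289062, 278.80841064453125), (70.29851531982422, 307.05517578125), 88.53648376464844)
212 153 24 93 50 ((563.8099365234375, 300.12689208984375), (75.3808364868164, 329.2542419433594), 88.53648376464844)
291.55384615384617 210.3153846153846 285 298 203 216
[517.64746768  56.50958682  58.        ]
[517.08786447  56.14697107  65.        ]
[516.208488    55.57714633  76.        ]
```

Run:
```python
from h import *
print(tri((409,154),(402.5,206.4)))
print([proj('side',(538.3-145*s,-290.2+38*s,208)) for s in(-1,1)])
for n,uv,z in [('top',(313,151),61),('top',(450,207),135),('top',(450,207),0)]: print(onz(n,*uv,z))
```

```text
(array([ 684.18041014, -330.55351854,  205.08945069]), np.float64(4.956697926824879))
[(np.float64(401.1690069117376), np.float64(205.60985566372563)), (np.float64(313.9325136339295), np.float64(227.1892249681772))]
[728.86554367 -21.85429199  61.        ]
[ 515.53554451 -477.08166518  135.        ]
[ 526.74019466 -524.08736833    0.        ]
```

apply_moves:
  steps: "0.04 0.03 0.02 0 0 -6 1;0.1 0.065 0.03 0 0 -15 1;0.15 0.1 0.035 0 0 -24 1;0.2 0.135 0.035 0 0 -32 1;0.25 0.17 0.035 0 0 -39 1;0.29 0.195 0.035 0 0 -39 1;0.312 0.21 0.035 0 0 -39 1;0.312 0.21 0.035 0 0 -39 1;0.312 0.21 0.035 0 0 -39 1"

```text
time_s: 1.23
tcp_pos: [537.2, -292.7, 265.9]
ee_rot: [0.992, -0.129, -0.001, 0.001]
wrist_force: [0.3, 0.6, 0.5]
opening: 85.4
```

Run:
```python
from h import *
obs(); snap('side','s1',(180,90,440,300),2.9); snap('top','t1',(200,130,480,270),2.8)
```

```text
1.23 [ 537.2 -292.7  265.9] [ 9.917e-01 -1.286e-01 -1.000e-03  7.000e-04] q [ 0.507  0.431 -0.057  1.258  0.026  1.455 -1.377] F [0.3 0.6 0.5] T [-0.03  0.04  0.04] op 85.4
```

View pics/s1.png

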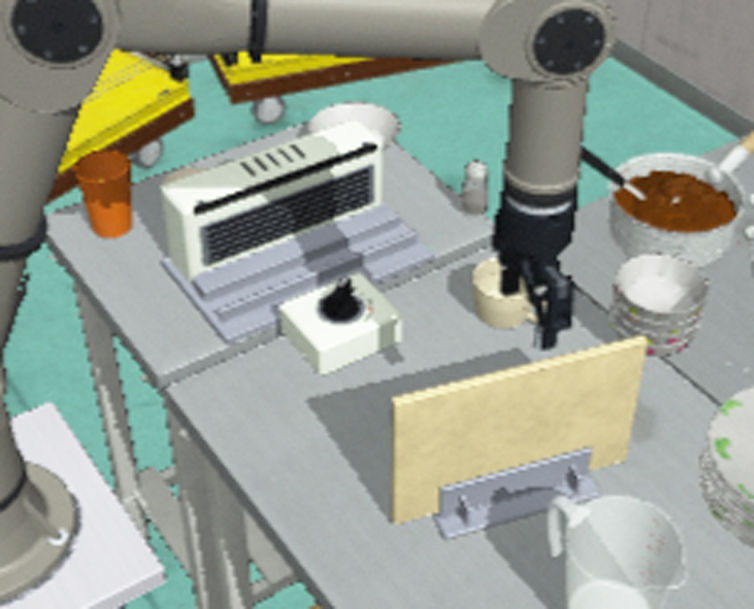

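View pics/t1.png

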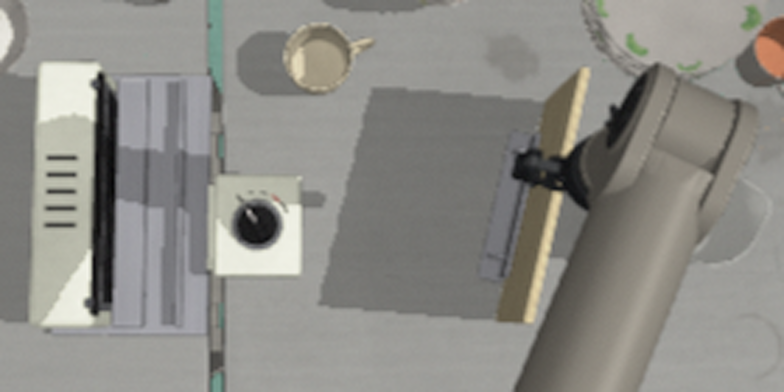

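Run:
```python
from h import *
S=lambda x,y:(180+x/2.9-.3,90+y/2.9-.3); T=lambda x,y:(200+x/2.8-.3,130+y/2.8-.3)
for n,t,s in [('board near',(529,320),(394,400)),('board far',(587,68),(646,340)),('bar near',(93,305),(198,209)),('bar far',(99,80),(376,147)),
 ('pan nl',(213,273),(281,312)),('pan nr',(300,275),(321,348)),('pan fr',(301,178),(400,322)),('dial tip',(240,197),(0,0)),
 ('lip far',(210,75),(432,256)),('lip near',(207,333),(223,338))]:
    p,e=tri(T(*t),S(*s)); print(n,np.round(p,1),round(e,1))
import cv2
a=cv2.imread('pics/s1_raw.png')[120:225,235:330]; cv2.imwrite('pics/s1d.png',cv2.resize(a,None,fx=6,fy=5.6,interpolation=cv2.INTER_CUBIC))
```

```text
board near [ 396.8 -254.5  205.9] 1.7
board far [ 684.  -331.6  203.8] 3.8
bar near [420.4 246.6 135.5] 0.2
bar far [694.9 238.2 137. ] 12.2
pan nl [462.4 113.8  27.6] 5.1
pan nr [457.5   2.2  50.3] 5.1
pan fr [5.812e+02 4.000e-01 3.500e+01] 2.1
dial tip [338.9  78.8 584.6] 325.9
lip far [722.3 120.6   4.2] 1.5
lip near [382.8 125.   12.3] 2.2
```

View pics/s1d.png

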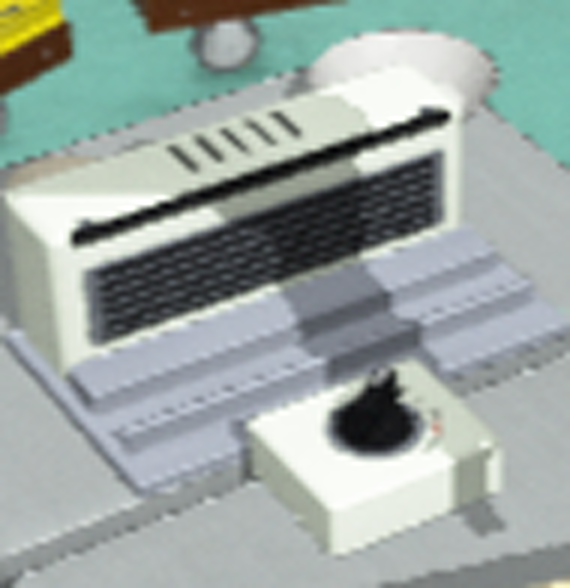

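Run:
```python
from h import *
im=cv2.imread('pics/top0.png')
for v in(165,185,240):
    print(v,im[v,230:282].mean(1).astype(int).tolist())
for z in(15,35,140):
    print(z,[(u,round(onz('top',u,200,z)[1],1)) for u in(235,238,240,242,246,252,258,260,264,266,270,275)])
a=im[140:260,225:290]; cv2.imwrite('pics/d2.png',cv2.resize(a,None,fx=10,fy=4.9,interpolation=cv2.INTER_NEAREST))
a=cv2.imread('pics/s1_raw.png')[150:215,240:335]; cv2.imwrite('pics/s1e.png',cv2.resize(a,None,fx=8,fy=8,interpolation=cv2.INTER_CUBIC))
```

```text
165 [230, 230, 229, 197, 107, 28, 31, 54, 53, 26, 27, 73, 133, 159, 155, 155, 155, 157, 156, 157, 156, 156, 129, 135, 161, 163, 161, 161, 161, 143, 121, 120, 119, 118, 134, 133, 138, 159, 159, 159, 160, 158, 158, 157, 151, 120, 84, 82, 88, 115, 142, 149]
185 [235, 235, 234, 177, 28, 32, 41, 41, 29, 24, 24, 89, 142, 161, 162, 161, 160, 160, 161, 161, 160, 150, 136, 150, 161, 162, 159, 158, 143, 122, 121, 121, 113, 126, 154, 143, 140, 157, 157, 160, 158, 156, 155, 156, 142, 131, 136, 108, 112, 119, 125, 150]
240 [216, 168, 86, 29, 30, 60, 79, 81, 80, 92, 134, 157, 154, 156, 157, 157, 160, 160, 158, 162, 140, 129, 152, 164, 164, 163, 162, 144, 123, 123, 121, 111, 118, 148, 141, 142, 159, 163, 163, 164, 162, 160, 161, 140, 99, 115, 137, 121, 118, 110, 125, 153]
15 [(235, np.float64(264.0)), (238, np.float64(253.1)), (240, np.float64(245.8)), (242, np.float64(238.6)), (246, np.float64(224.1)), (252, np.float64(202.3)), (258, np.float64(180.5)), (260, np.float64(173.2)), (264, np.float64(158.7)), (266, np.float64(151.4)), (270, np.float64(136.8)), (275, np.float64(118.7))]
35 [(235, np.float64(260.1)), (238, np.float64(249.4)), (240, np.float64(242.2)), (242, np.float64(235.1)), (246, np.float64(220.7)), (252, np.float64(199.2)), (258, np.float64(177.7)), (260, np.float64(170.6)), (264, np.float64(156.2)), (266, np.float64(149.1)), (270, np.float64(134.7)), (275, np.float64(116.8))]
140 [(235, np.float64(239.8)), (238, np.float64(229.8)), (240, np.float64(223.2)), (242, np.float64(216.5)), (246, np.float64(203.3)), (252, np.float64(183.4)), (258, np.float64(163.4)), (260, np.float64(156.8)), (264, np.float64(143.5)), (266, np.float64(136.9)), (270, np.float64(123.6)), (275, np.float64(107.0))]
```

View pics/d2.png

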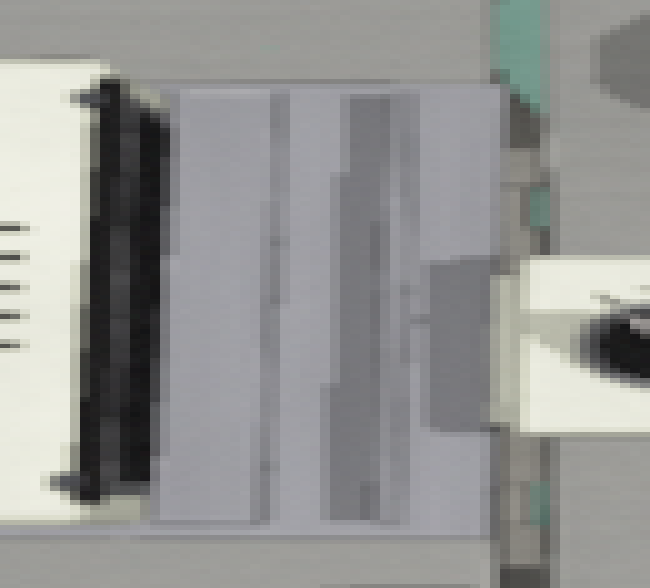

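View pics/s1e.png

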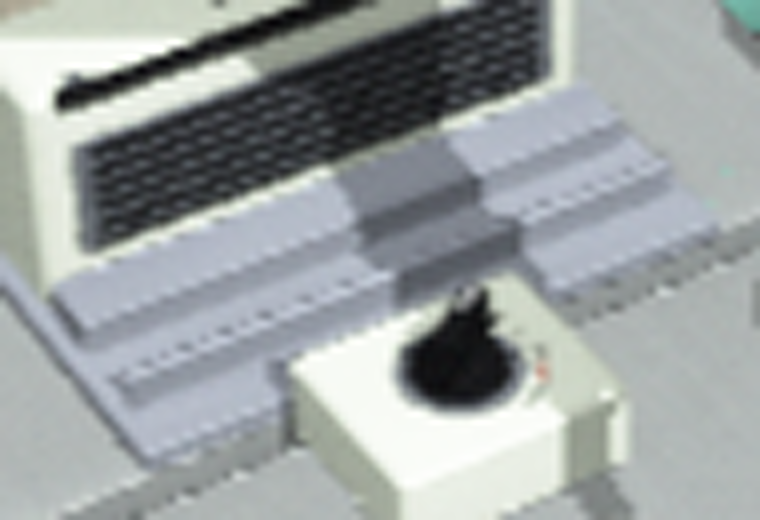

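Run:
```python
from h import *
im=cv2.imread('pics/top0.png').mean(2)
def fit(lo,hi,z,mode,rows):
    P=[]
    for v in rows:
        s=im[v,lo:hi]
        if mode=='min':
            w=np.clip(150-s,0,None); 
            if w.sum()<5: continue
            u=lo+(w*np.arange(hi-lo)).sum()/w.sum()
        else:
            g=np.abs(np.diff(s)); k=g.argmax(); a=slice(max(0,k-1),k+2); u=lo+(g[a]*(np.arange(len(g))[a]+.5)).sum()/g[a].sum()
        P.append(onz('top',u,v,z)[:2])
    P=np.array(P); p=np.polyfit(P[:,0],P[:,1],1); r=P[:,1]-np.polyval(p,P[:,0]); k=abs(r)<3; p=np.polyfit(P[k,0],P[k,1],1)
    print(mode,z,'deg',np.degrees(np.arctan(p[0])).round(2),'y@552',np.polyval(p,552).round(1),'n',k.sum(),len(P),r[k].std().round(2))
fit(247,256,25,'min',range(162,244))
fit(254,261,15,'edge',range(162,244))
fit(208,220,145,'edge',range(158,240))
fit(228,236,145,'edge',range(162,232))
# ends of step (u 244..250) and of housing along v
for u0,z in((245,35),(248,35),(255,15),(220,145),(224,145),(268,10)):
    s=im[:,u0]; g=np.abs(np.diff(s)); a=148+g[148:165].argmax(); b=238+g[238:256].argmax()
    print(u0,a+.5,b+.5,onz('top',u0,a+.5,z)[:2].round(1),onz('top',u0,b+.5,z)[:2].round(1))
```

```text
min 25 deg -1.1 y@552 201.9 n 82 82 0.42
edge 15 deg -1.42 y@552 180.8 n 82 82 1.0
edge 145 deg -1.04 y@552 314.8 n 77 82 0.61
edge 145 deg -1.09 y@552 245.7 n 70 70 0.36
245 157.5 248.5 [713.8 225. ] [386.  223.6]
248 156.5 248.5 [717.4 214.1] [385.9 213. ]
255 156.5 248.5 [721.5 191.6] [385.2 191.1]
220 151.5 245.5 [711.5 290.1] [398.4 286.7]
224 151.5 245.5 [711.3 276.7] [398.3 273.7]
268 156.5 248.5 [722.  144.4] [384.5 145. ]
```

apply_moves:
  steps: "0.001 0.001 -0.03 0 0 0 1;0.001 0.001 -0.06 0 0 0 1;0.001 0.001 -0.085 0 0 0 1;0.001 0.001 -0.094 0 0 0 1;0.001 0.001 -0.094 0 0 0 0.4;0.001 0.001 -0.094 0 0 0 0;0.001 0.001 -0.094 0 0 0 0;0.001 0.001 -0.094 0 0 0 0;0.001 0.001 -0.094 0 0 0 0;0.001 0.001 -0.094 0 0 0 0"
  newtons: 90

```text
time_s: 2.58
tcp_pos: [540.3, -290.6, 173.2]
ee_rot: [0.992, -0.128, 0.001, 0.0]
wrist_force: [0.1, -2.5, 3.3]
opening: 11.0
```

Run:
```python
from h import *
obs(); snap('side','s2',(280,120,440,300),3.3)
```

```text
2.58 [ 540.3 -290.6  173.2] [ 9.918e-01 -1.276e-01  9.000e-04  5.000e-04] q [ 0.507  0.476 -0.062  1.418  0.03   1.247 -1.384] F [ 0.1 -2.5  3.3] T [-0.18  0.01  0.02] op 11.0
```

View pics/s2.png

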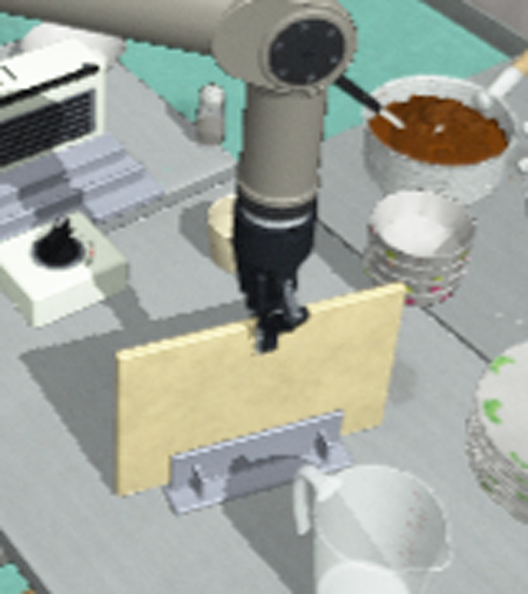

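apply_moves:
  steps: "0 0 0.01 0 0 0 0;0 0 0.025 0 0 0 0;0 0 0.045 0 0 0 0;0 0 0.065 0 0 0 0;0 0 0.085 0 0 0 0;0 0 0.105 0 0 0 0;0 0 0.12 0 0 0 0;0 0 0.13 0 0 0 0;0 0 0.13 0 0 0 0"

```text
time_s: 3.75
tcp_pos: [540.0, -290.1, 302.9]
ee_rot: [0.992, -0.128, 0.001, 0.0]
wrist_force: [-0.4, -0.2, -6.4]
opening: 11.0
```

Run:
```python
from h import *
obs(); snap('side','s3',(280,90,440,300),2.8)
```

```text
3.75 [ 540.  -290.1  302.9] [ 9.918e-01 -1.275e-01  6.000e-04  1.000e-04] q [ 0.502  0.425 -0.058  1.177  0.024  1.539 -1.378] F [-0.4 -0.2 -6.4] T [-0.   -0.05 -0.03] op 11.0
```

View pics/s3.png

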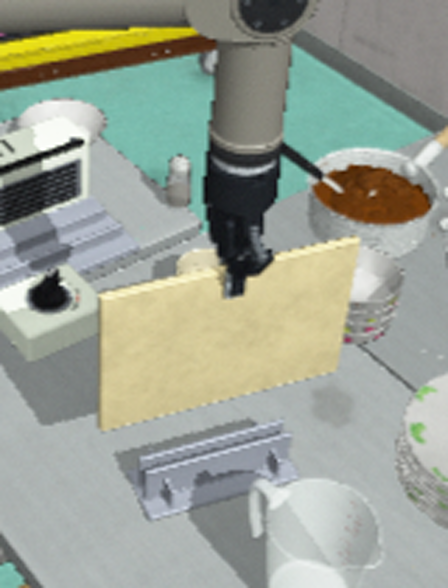

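apply_moves:
  steps: "0.001 0.02 0 0 0 1 0;0.002 0.06 0 0 0 2.5 0;0.004 0.11 0 0 0 4 0;0.005 0.16 0 0 0 5.5 0;0.006 0.21 0 0 0 7 0;0.008 0.26 0 0 0 8.5 0;0.01 0.31 0 0 0 10 0;0.011 0.36 0 0 0 11.5 0;0.012 0.405 0 0 0 13 0;0.0135 0.44 0 0 0 13.55 0;0.0135 0.46 0 0 0 13.55 0;0.0135 0.47 0 0 0 13.55 0"

```text
time_s: 5.3
tcp_pos: [552.3, 181.2, 301.9]
ee_rot: [1.0, -0.009, -0.001, 0.0]
wrist_force: [0.1, -0.6, -7.4]
opening: 11.1
```

Run:
```python
from h import *
o=obs(); r=R.from_quat(o['ee_rot']); print(r.as_matrix().round(4))
snap('side','s4',(220,60,440,260),3); snap('top','t4',(190,130,400,270),3.5)
```

```text
5.3 [552.3 181.2 301.9] [ 1.0e+00 -8.6e-03 -6.0e-04  2.0e-04] q [-0.135  0.373 -0.311  1.27   0.112  1.516 -2.02 ] F [ 0.1 -0.6 -7.4] T [-0.08 -0.02  0.01] op 11.1
[[ 9.998e-01 -1.730e-02 -1.300e-03]
 [-1.730e-02 -9.999e-01 -5.000e-04]
 [-1.300e-03  5.000e-04 -1.000e+00]]
```

View pics/s4.png

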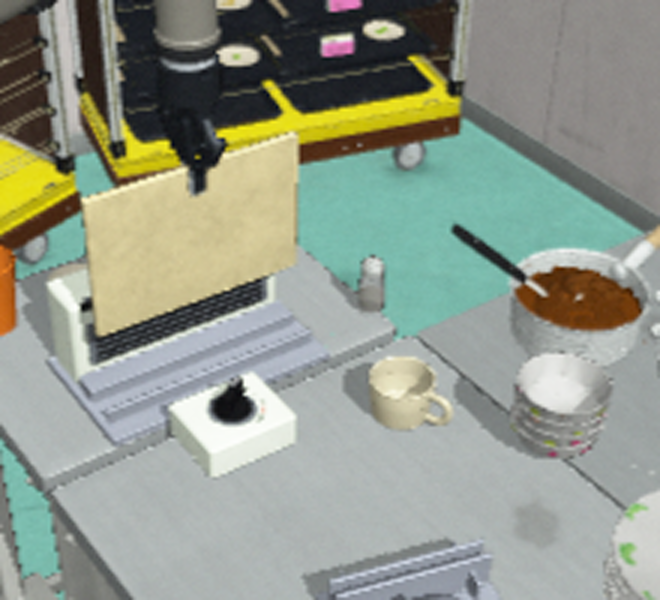

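View pics/t4.png

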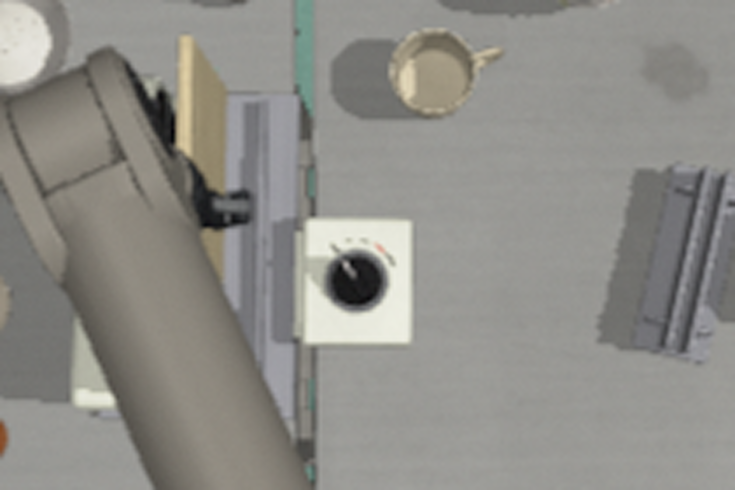

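apply_moves:
  steps: "0.001 0.012 0 -4 0.1 0 0;0.001 0.025 -0.01 -9 0.2 0 0;0.002 0.038 -0.025 -14 0.3 0 0;0.002 0.0495 -0.04 -18 0.35 0 0;0.002 0.0495 -0.055 -18 0.35 0 0;0.002 0.0495 -0.067 -18 0.35 0 0;0.002 0.0495 -0.07 -18 0.35 0 0;0.002 0.0495 -0.07 -18 0.35 0 0"

```text
time_s: 6.4
tcp_pos: [555.9, 227.8, 233.1]
ee_rot: [0.988, -0.011, -0.001, 0.156]
wrist_force: [0.4, 0.4, -5.3]
opening: 10.8
```

Run:
```python
from h import *
o=obs(); r=R.from_quat(o['ee_rot']); print(r.as_matrix().round(4))
snap('side','s5',(220,80,350,230),4); snap('top','t5',(190,130,330,270),4)
```

```text
6.4 [555.9 227.8 233.1] [ 0.9876 -0.011  -0.0011  0.1564] q [-0.412  0.554 -0.274  1.208  0.386  1.601 -2.282] F [ 0.4  0.4 -5.3] T [ 0.83 -0.    0.04] op 10.8
[[ 0.9998 -0.0213 -0.0056]
 [-0.022  -0.9508 -0.3089]
 [ 0.0013  0.3089 -0.9511]]
```

View pics/s5.png

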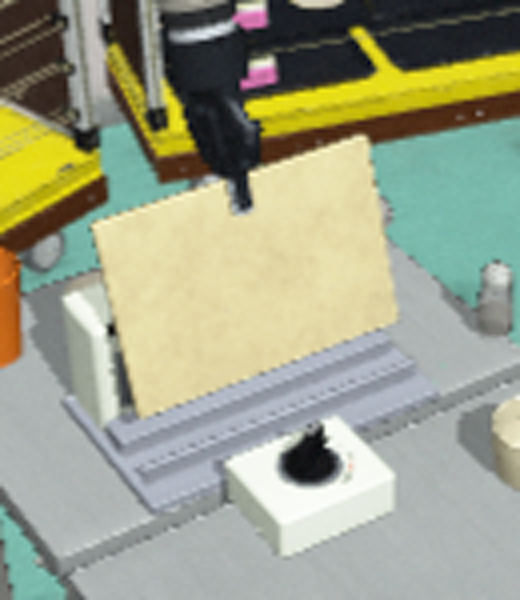

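View pics/t5.png

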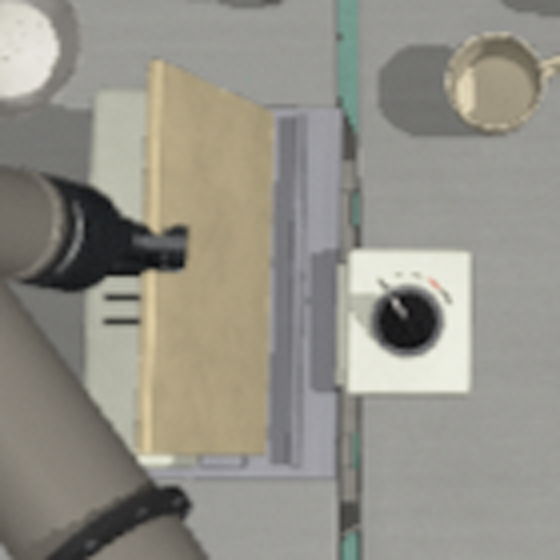

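Run:
```python
from h import *
T=lambda x,y:(190+x/4-.4,130+y/4-.4)
for p,z in(((273,114),73),((267,453),73),((152,62),268),((145,455),268)): print(p,onz('top',*T(*p),z).round(1))
for p,z in(((300,112),35),((297,466),35)): print(p,onz('top',*T(*p),z).round(1))
S=lambda x,y:(220+x/4-.4,80+y/4-.4)
for t,s in(((273,114),(398,318)),((267,453),(145,417)),((150,62),(364,137)),((143,455),(94,227))): print(tri(T(*t),S(*s)))
```

```text
(273, 114) [702.9 173.2  73. ]
(267, 453) [405.4 178.1  73. ]
(152, 62) [702.4 238.5 268. ]
(145, 455) [405.2 241.1 268. ]
(300, 112) [712.6 154.   35. ]
(297, 466) [393.5 156.9  35. ]
(array([703.66339039, 171.38406577,  78.64353594]), np.float64(4.440162746198228))
(array([408.18588763, 175.91324644,  78.09552386]), np.float64(6.345700522440531))
(array([707.19435954, 240.99417472, 258.00848247]), np.float64(5.1088321206462854))
(array([407.94522366, 242.88078915, 260.06463246]), np.float64(6.132620440641464))
```

apply_moves:
  steps: "-0.001 0.001 -0.015 0 0 0 0;-0.001 0.001 -0.03 0 0 0 0;-0.001 0.001 -0.042 0 0 0 0;-0.001 0.001 -0.05 0 0 0 0;-0.001 0.001 -0.055 0 0 0 0;-0.001 0.001 -0.057 0 0 0 0;-0.001 0.001 -0.057 0 0 0 0"

```text
time_s: 7.38
tcp_pos: [554.4, 230.4, 175.6]
ee_rot: [0.988, -0.01, -0.001, 0.156]
wrist_force: [0.2, -0.7, -6.4]
opening: 10.7
```

Run:
```python
from h import *
o=obs()
snap('side','s6',(220,80,350,230),4); snap('top','t6',(190,130,330,270),4)
```

```text
7.38 [554.4 230.4 175.6] [ 0.9877 -0.0096 -0.0013  0.1564] q [-0.412  0.586 -0.273  1.3    0.395  1.486 -2.322] F [ 0.2 -0.7 -6.4] T [ 0.81 -0.03 -0.05] op 10.7
```

View pics/s6.png

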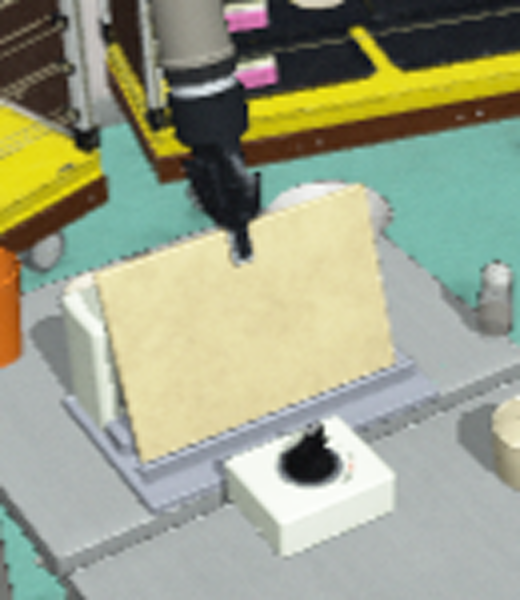

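View pics/t6.png

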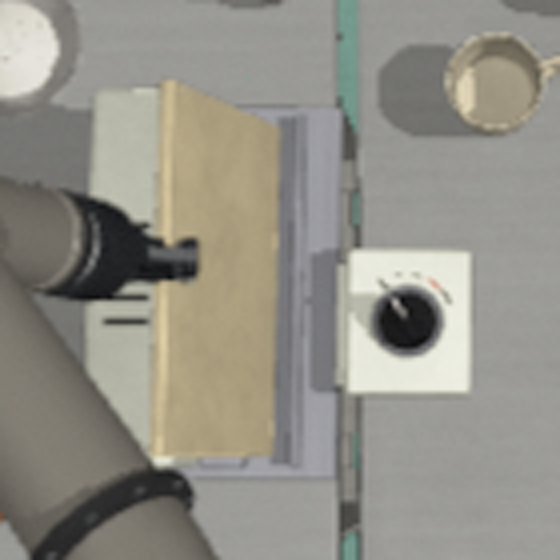

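apply_moves:
  steps: "0 0 -0.001 0 0 0 0;0 0 -0.002 0 0 0 0;0 0 -0.002 0 0 0 0"

```text
time_s: 7.85
tcp_pos: [554.3, 230.6, 173.9]
ee_rot: [0.988, -0.01, -0.001, 0.156]
wrist_force: [-1.5, 1.2, -3.1]
opening: 10.9
```

apply_moves:
  steps: "0 0.003 0 0 0 0 0;0 0.005 0 0 0 0 0;0 0.007 0 0 0 0 0;0 0.007 0 0 0 0 0"

```text
time_s: 8.35
tcp_pos: [554.5, 236.9, 173.5]
ee_rot: [0.988, -0.01, -0.001, 0.157]
wrist_force: [0.6, -2.4, -2.0]
opening: 10.9
```

apply_moves:
  steps: "0 0.002 0 0 0 0 0;0 0.003 0 0 0 0 0;0 0.003 0 0 0 0 0"

```text
time_s: 8.72
tcp_pos: [554.5, 237.8, 173.5]
ee_rot: [0.987, -0.01, -0.002, 0.159]
wrist_force: [-1.4, -5.8, -1.7]
opening: 11.0
```

apply_moves:
  steps: "0 -0.001 0 0 0 0 0.17;0 -0.001 0 0 0 0 0.2;0 -0.001 0 0 0 0 0.3;0 -0.001 0 0 0 0 0.35;0 -0.001 0 0 0 0 0.35"
  newtons: 40

```text
time_s: 9.35
tcp_pos: [554.1, 240.1, 173.5]
ee_rot: [0.988, -0.009, -0.001, 0.156]
wrist_force: [0.6, 0.5, 0.9]
opening: 29.9
```

Run:
```python
from h import *
o=obs()
snap('side','s7',(220,80,350,230),4); snap('top','t7',(190,130,330,270),4)
```

```text
9.35 [554.1 240.1 173.5] [ 0.9877 -0.0092 -0.0014  0.156 ] q [-0.425  0.597 -0.274  1.286  0.395  1.491 -2.333] F [0.6 0.5 0.9] T [ 0.35 -0.02 -0.01] op 29.9
```

View pics/s7.png

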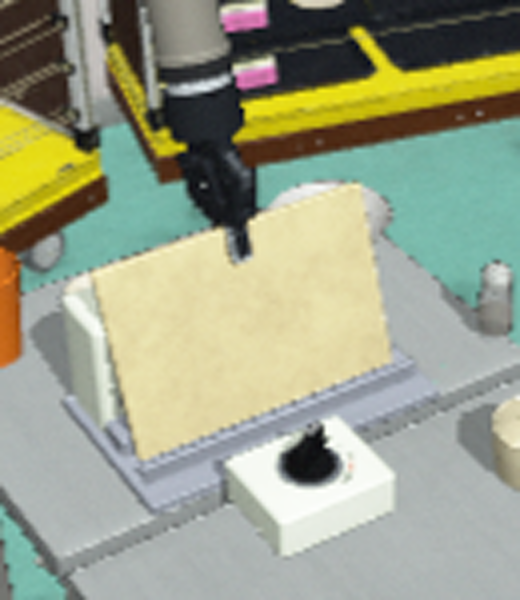

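View pics/t7.png

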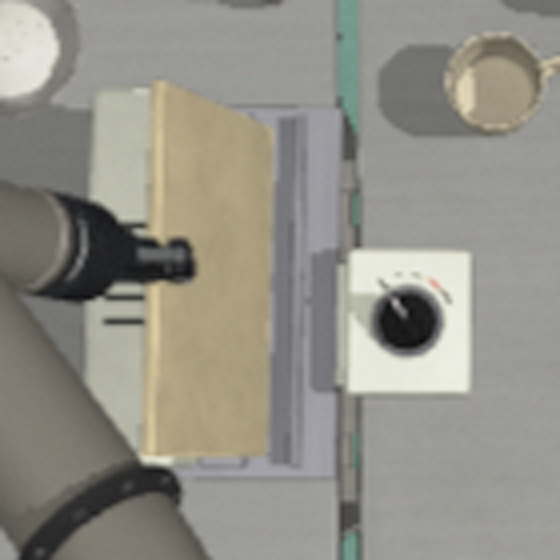

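apply_moves:
  steps: "0 0.005 0.015 0 0 0 0.35;0 0.0114 0.035 0 0 0 0.35;0 0.018 0.055 0 0 0 0.35;0 0.028 0.085 0 0 0 0.35;0 0.035 0.11 0 0 0 0.35;0 0.035 0.12 4 0 0 0.35;0 0.02 0.12 10 0 0 0.35;0 -0.02 0.12 18 -0.35 0 0.5;0 -0.06 0.12 18 -0.35 0 0.7"

```text
time_s: 10.58
tcp_pos: [555.2, 174.4, 295.2]
ee_rot: [1.0, -0.013, 0.002, 0.001]
wrist_force: [0.6, -0.8, -0.3]
opening: 58.8
```

Run:
```python
from h import *
o=obs()
snap('side','s8',(220,80,350,230),4); snap('top','t8',(190,130,330,270),4)
```

```text
10.57 [555.2 174.4 295.2] [ 9.999e-01 -1.260e-02  1.700e-03  5.000e-04] q [-0.108  0.375 -0.333  1.287  0.123  1.497 -2.024] F [ 0.6 -0.8 -0.3] T [-0.06  0.01 -0.04] op 58.8
```

View pics/s8.png

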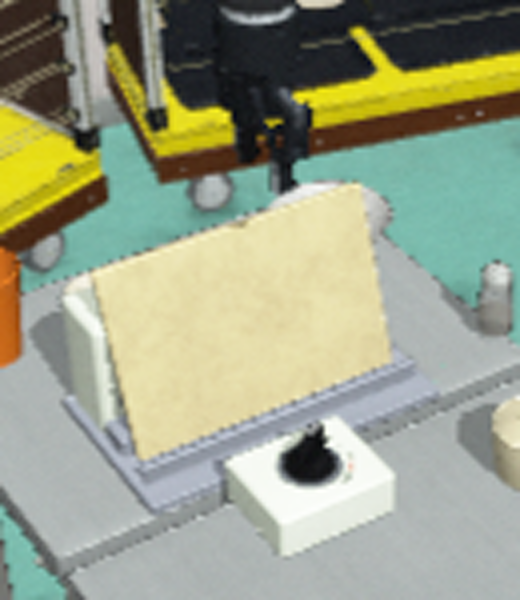

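View pics/t8.png

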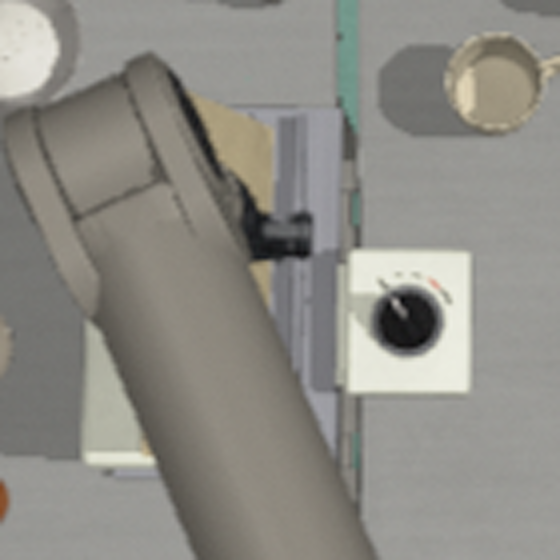

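Run:
```python
from h import *
print(tri((291.5-.1,210),(297,195.5)))
for n,z in(('side',58),('top',58)):
  print(onz(n,*{'side':(297,195.5),'top':(291.4,210)}[n],z))
a=cv2.imread('pics/s8_raw.png')[178:206,280:315]; cv2.imwrite('pics/ds.png',cv2.resize(a,None,fx=16,fy=16,interpolation=cv2.INTER_CUBIC))
a=cv2.imread('pics/t8_raw.png')[190:232,272:312]; cv2.imwrite('pics/dt.png',cv2.resize(a,None,fx=14,fy=14,interpolation=cv2.INTER_CUBIC))
```

```text
(array([521.36379318,  56.38050799,  50.03008377]), np.float64(4.453814136019447))
[518.61564437  47.61230944  58.        ]
[518.76913063  57.04273012  58.        ]
```

View pics/ds.png

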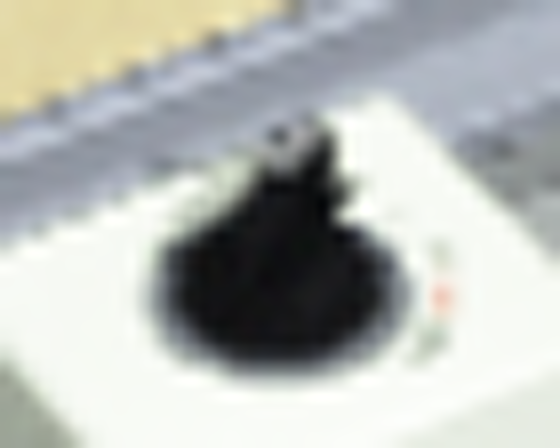

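View pics/dt.png

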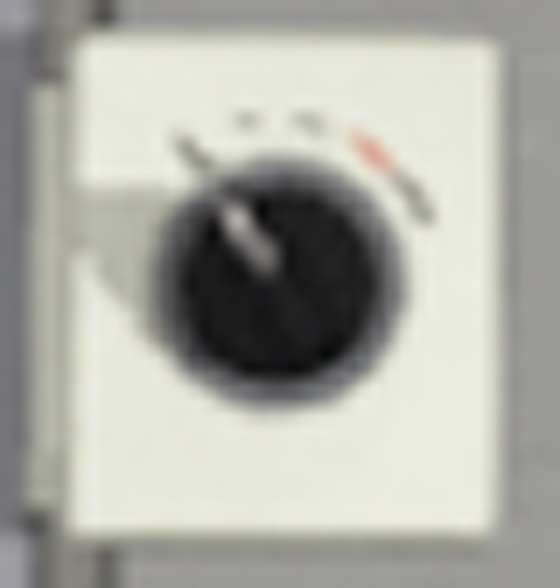

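apply_moves:
  steps: "-0.008 -0.03 0 0 0 6 0.7;-0.018 -0.07 -0.02 0 0 15 0.7;-0.03 -0.11 -0.06 0 0 24 0.7;-0.035 -0.118 -0.11 0 0 33 0.7;-0.035 -0.118 -0.145 0 0 33 0.7;-0.035 -0.118 -0.165 0 0 33 0.7;-0.035 -0.118 -0.17 0 0 33 0.7;-0.035 -0.118 -0.17 0 0 33 0.7"

```text
time_s: 11.68
tcp_pos: [519.9, 62.4, 124.2]
ee_rot: [0.961, 0.275, 0.001, -0.0]
wrist_force: [0.7, 1.1, 0.3]
opening: 59.4
```

Run:
```python
from h import *
o=obs()
print(R.from_quat(o['ee_rot']).as_matrix().round(4))
snap('side','s9',(220,80,350,230),4); snap('top','t9',(190,130,330,270),4)
```

```text
11.68 [519.9  62.4 124.2] [ 9.613e-01  2.754e-01  7.000e-04 -1.000e-04] q [ 0.142  0.371 -0.377  1.732  0.153  1.066 -1.299] F [0.7 1.1 0.3] T [0.01 0.   0.04] op 59.4
[[ 8.484e-01  5.294e-01  1.300e-03]
 [ 5.294e-01 -8.484e-01  5.000e-04]
 [ 1.400e-03  3.000e-04 -1.000e+00]]
```

View pics/s9.png

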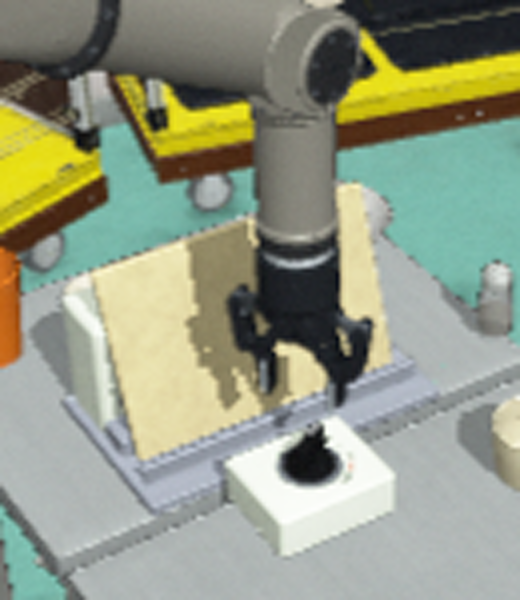

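View pics/t9.png

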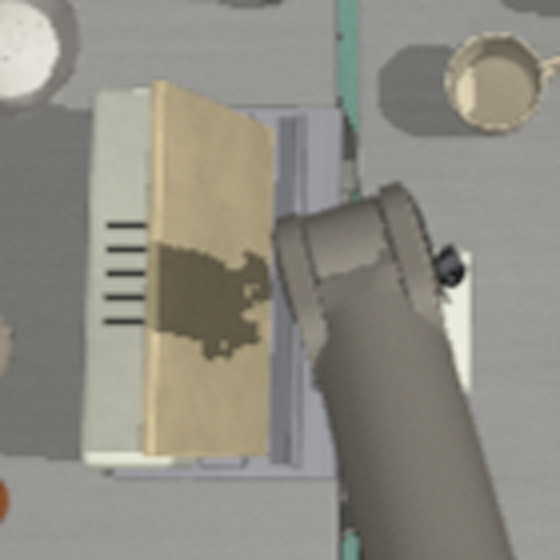

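apply_moves:
  steps: "0 -0.0065 -0.01 0 0 0 0.7;0 -0.0065 -0.03 0 0 0 0.7;0 -0.0065 -0.045 0 0 0 0.7;0 -0.0065 -0.055 0 0 0 0.7;0 -0.0065 -0.06 0 0 0 0.7;0 -0.0065 -0.061 0 0 0 0.7;0 -0.0065 -0.061 0 0 0 0.7"

```text
time_s: 12.65
tcp_pos: [519.6, 55.0, 62.7]
ee_rot: [0.962, 0.275, 0.0, 0.0]
wrist_force: [0.5, -0.8, -0.6]
opening: 59.7
```

Run:
```python
from h import *
o=obs()
snap('side','s10',(270,150,330,215),9)
```

```text
12.65 [519.6  55.   62.7] [9.615e-01 2.748e-01 5.000e-04 1.000e-04] q [ 0.137  0.442 -0.358  1.802  0.188  0.93  -1.316] F [ 0.5 -0.8 -0.6] T [-0.02  0.04  0.02] op 59.7
```

View pics/s10.png

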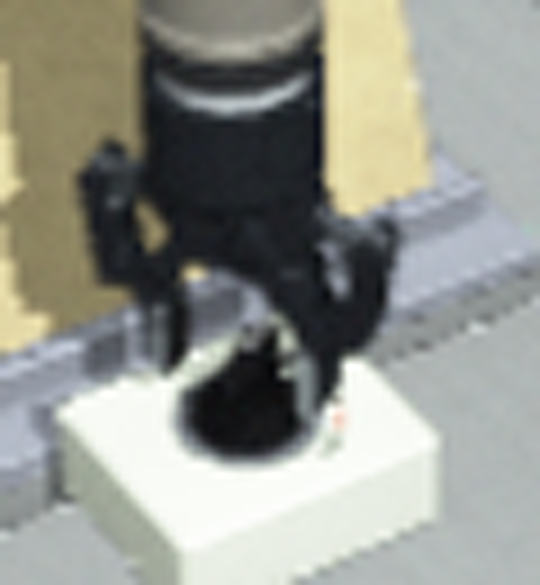

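apply_moves:
  steps: "0.0005 0.001 0 0 0 0 0.4;0.0005 0.001 0 0 0 0 0.2;0.0005 0.001 0 0 0 0 0;0.0005 0.001 0 0 0 0 0;0.0005 0.001 0 0 0 0 0;0.0005 0.001 0 0 0 0 0"
  newtons: 60

```text
time_s: 13.45
tcp_pos: [520.8, 54.4, 62.8]
ee_rot: [0.962, 0.274, 0.001, 0.001]
wrist_force: [2.0, -4.2, 3.2]
opening: 13.1
```

Run:
```python
from h import *
o=obs()
snap('side','s11',(270,150,330,215),9)
```

```text
13.45 [520.8  54.4  62.8] [9.617e-01 2.742e-01 7.000e-04 1.100e-03] q [ 0.136  0.443 -0.356  1.799  0.19   0.931 -1.318] F [ 2.  -4.2  3.2] T [-1.02 -0.39  0.07] op 13.1
```

View pics/s11.png

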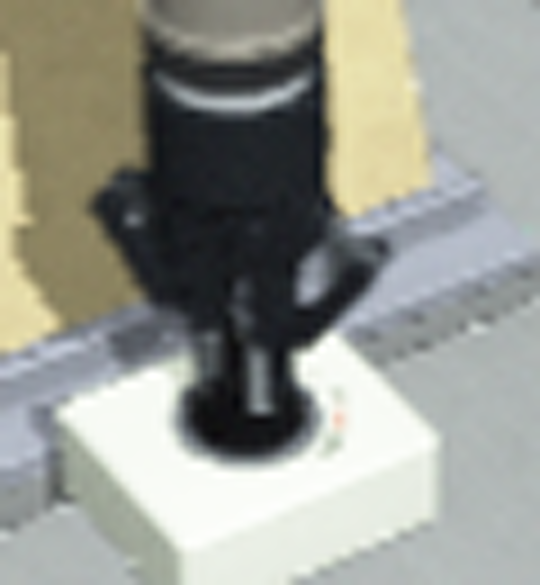

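apply_moves:
  steps: "0.0005 -0.001 0 0 0 -5 0;0.0005 -0.001 0 0 0 -12 0;0.0005 -0.001 0 0 0 -19 0;0.0005 -0.001 0 0 0 -26 0;0.0005 -0.001 0 0 0 -33 0;0.0005 -0.001 0 0 0 -35 0;0.0005 -0.001 0 0 0 -35 0"

```text
time_s: 14.38
tcp_pos: [520.7, 54.7, 62.8]
ee_rot: [1.0, -0.027, 0.001, 0.0]
wrist_force: [0.9, -3.4, 5.8]
opening: 12.9
```

Run:
```python
from h import *
o=obs(); print(np.degrees(R.from_quat(o['ee_rot']).as_euler('ZYX')))
```

```text
14.38 [520.7  54.7  62.8] [ 9.996e-01 -2.650e-02  6.000e-04  1.000e-04] q [ 0.034  0.429 -0.222  1.803  0.116  0.922 -1.862] F [ 0.9 -3.4  5.8] T [-0.7  -0.2   0.07] op 12.9
[-3.04118631e+00 -6.66533687e-02  1.79987885e+02]
```

apply_moves:
  steps: "0 -0.0005 0 0 0 -5 0;0 -0.0005 0 0 0 -12 0;0 -0.0005 0 0 0 -19 0;0 -0.0005 0 0 0 -26 0;0 -0.0005 0 0 0 -31 0;0 -0.0005 0 0 0 -34 0;0 -0.0005 0 0 0 -34 0;0 -0.0005 0 0 0 -34 0"

```text
time_s: 15.38
tcp_pos: [520.9, 55.1, 62.8]
ee_rot: [0.948, -0.317, 0.001, -0.001]
wrist_force: [0.7, -3.4, 4.5]
opening: 12.8
```

Run:
```python
from h import *
o=obs(); print(np.degrees(R.from_quat(o['ee_rot']).as_euler('ZYX')))
snap('side','s12',(220,80,350,230),4);snap('top','t12',(150,110,350,270),3.9)
a=cv2.imread('pics/s12_raw.png')[178:206,280:315]; cv2.imwrite('pics/ds12.png',cv2.resize(a,None,fx=16,fy=16,interpolation=cv2.INTER_CUBIC))
```

```text
15.38 [520.9  55.1  62.8] [ 9.484e-01 -3.171e-01  6.000e-04 -7.000e-04] q [-0.065  0.42  -0.093  1.807  0.047  0.916 -2.395] F [ 0.7 -3.4  4.5] T [-0.52 -0.29  0.14] op 12.8
[-3.69693091e+01 -4.53125702e-02 -1.79904794e+02]
```

View pics/s12.png

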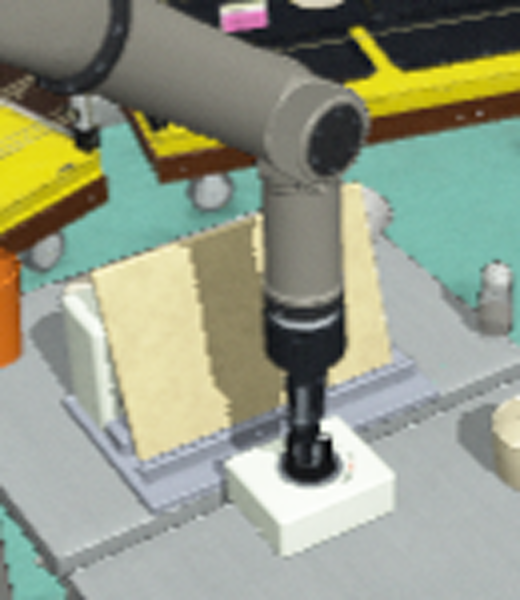

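View pics/t12.png

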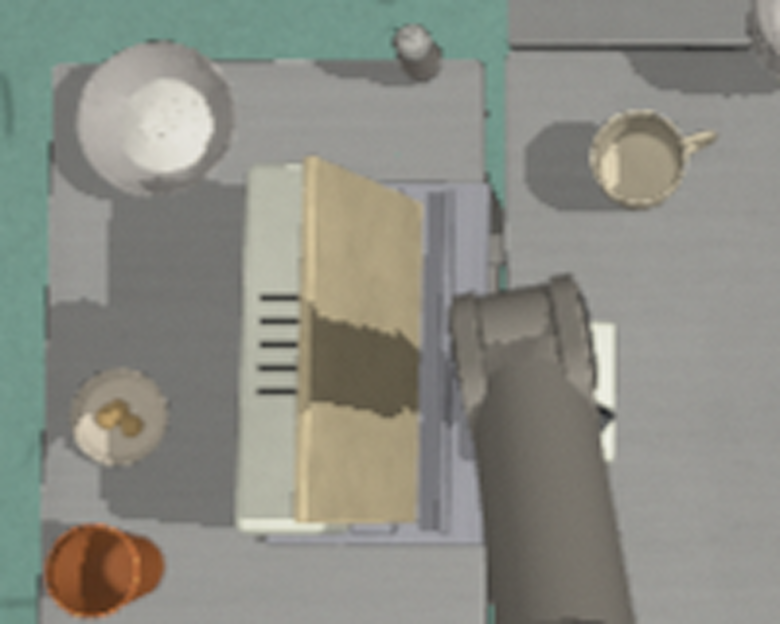

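View pics/ds12.png

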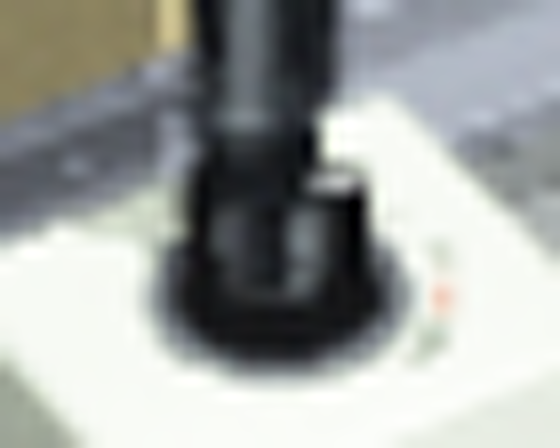

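```bash
python3 - <<'E'
from h import *
z0=np.array([280,178])
for a0,lab in((31.5,'start(white ~270-310,140)'),(-25,''),(-31,''),(-37,'end'),(-43,'')):
    a=np.radians(a0)
    for r in(12,22):
        p=np.array(proj('side',(520.5+r*np.cos(a),55.3+r*np.sin(a),87)))
        print(lab,a0,r,((p-z0+.5)*16).round(0))
E
python3 - <<'E'
import cv2
a=cv2.imread('pics/t12_raw.png')[190:232,290:312]; cv2.imwrite('pics/dt12.png',cv2.resize(a,None,fx=14,fy=14,interpolation=cv2.INTER_CUBIC))
E
```

```text
start(white ~270-310,140) 31.5 12 [289. 146.]
start(white ~270-310,140) 31.5 22 [307. 122.]
 -25 12 [317. 171.]
 -25 22 [359. 166.]
 -31 12 [317. 174.]
 -31 22 [360. 173.]
end -37 12 [317. 177.]
end -37 22 [359. 179.]
 -43 12 [317. 181.]
 -43 22 [358. 185.]
```

View pics/dt12.png

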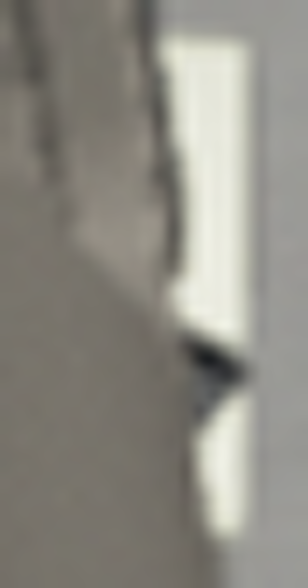

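Run:
```python
from h import *
T=lambda x,y:(150+x/3.9-.4,110+y/3.9-.4); S=lambda x,y:(220+x/4-.4,80+y/4-.4)
for t,s in(((425,203),(391,362)),((415,521),(145,458)),((311,157),(360,184)),((297,521),(94,271))): print(np.round(tri(T(*t),S(*s))[0],0))
obs()
print(workorder.finish_job())
```

```text
[702. 178.  18.]
[407. 185.  19.]
[706. 246. 201.]
[408. 254. 204.]
15.47 [520.9  55.1  62.8] [ 9.484e-01 -3.171e-01  6.000e-04 -7.000e-04] q [-0.065  0.42  -0.093  1.807  0.047  0.916 -2.395] F [ 0.9 -2.   5.4] T [-0.52 -0.26  0.15] op 12.8
the job is handed in; nothing more can be done
None
```

I moved the cutting board from the slot stand into the dryer channel. I then turned the dial clockwise to the third position and handed the job in at 15.5 s while still holding it there.

**Board:** I lowered it until I felt light floor contact, slid it back until it touched the black bar, then let go. The last two-view check puts its lower corners at about 18 mm (channel floor 15 mm) and its top at about 203 mm. It leans back about 20 degrees and is centred at x of about 555 mm, against about 553 mm for the channel.

**Dial:** The gripper turned 68.8 degrees (1.20 rad) and feels about 0.15 N m of spring-back, close to the stated 0.12. The grip stayed steady at 12.8 mm opening. In the side view the pointer end had moved with the gripper. That view fixes the dial angle only to about 10 degrees, and the top camera could not see the pointer because the arm was in the way. The 1.20 rad therefore rests on the gripper's measured turn.

**Disagreement:** The two cameras differed by about 4 to 6 mm on some points, including the dial's outer ring. I settled the dial axis from the panel geometry and the gripping forces, which stayed at about 7 N or less.

**Bystanders:** The dish, cup and beaker show in the last pictures where they stood. The arm did not touch the jug, but it was outside my last pictures, so I did not recheck it.

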